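Close the cover of a glass-blowing mould

TASK

The cover of the cast-iron mould was left ajar. Without lifting it off the mould, slide it over until it drops into the mouth, push its handle round until the brass key falls into the notch in the rim, press the cover fully home so that its flange lies flush on the rim, then swing both red dogs in over the flange. Leave the other tools and glass where they are.

Things in the scene. Friction and masses are not known exactly. Their poses are not given: they have to be found in the camera images.
- mould: Dark cast-iron mould on a wooden plank (240 x 260 x 32 mm), all fixed to the table. Origin: on the mould's vertical axis at table height; z up. Its rim is a flat ring, inner radius 40, outer radius 76 mm, top 150 mm above the table. To its +y two opening rods stick out, ending 175 mm from the axis, no higher than 105 mm.
- mouth (a point): Centre of the mould's mouth: on the axis at the height of the rim's top (150 mm). Axes as the mould's. Three small spring plungers in the bore grip the cover's spigot.
- notch (a point): The notch, a slot cut through the rim along the mould's +x, 18 mm wide and 15 mm deep. This point: middle of the slot, 65 mm from the mould's axis, at the height of the rim's top. A white paint mark on the mould's side stands under it.
- cover: Loose steel cover, 0.55 to 0.72 kg. Origin: centre of its flange's underside; z up, +x towards its key, -x along its handle. Flange: radius 70, 8 mm thick; round boss on top, radius 20, top 34 mm above the origin. Starts level, origin 14 mm above the rim, 22 to 33 mm off the mouth's centre. Home: origin at mouth, +x along the mould's +x.
- spigot (a point): Middle of the underside of the cover's spigot, 14 mm below its origin: a round plug of radius 38.5 mm (1.5 mm clearance in the mouth), 14 mm deep with a tapered lower edge. At the start the cover lies on it. Once it has dropped into the mouth it rides on its key and the plungers: origin 5 to 7 mm above the rim, tilted by about 0.1 rad, key side up.
- key (a point): Underside middle of the cover's brass key: 14 mm wide (2 mm play either side in the notch), 11 mm below the flange's underside, 54 to 76 mm from the cover's centre, so it shows 6 mm past the flange; a brass line on the flange points to it. It starts 40 to 85 degrees counter-clockwise (from above) of the notch: turn the cover clockwise. Over the notch it drops in and stops the turning.
- grip (a point): Middle of the wooden grip of the cover's handle, 108 mm from the cover's centre, 15 mm above its origin. The handle is a level radial bar of 12 mm diameter along the cover's -x; the grip is 16 mm thick, 85 to 132 mm from the centre. Pushing it sideways (about 5 N) turns the cover; with the cover in the mouth and the key on the rim the grip's middle is about 10 mm above the rim.
- boss_top (a point): Middle of the top of the cover's boss, the place to press. With the key dropped in, the cover still stands 2 to 5 mm proud on the spring plungers, most at the key; a push of some 8 to 16 N straight down snaps it home (boss top then 184 mm above the table) and it stays.
- post_a (a point): Axis of dog a's post, at the underside of the dog's arm (160.5 mm above the table): 94 mm from the mould's axis, at -50 degrees from the mould's +x (counter-clockwise from above positive).
- dog_a (a joint): Swing angle (rad) of red dog a on its post. 0: closed against its stop, nose pointing at the mould's axis, over the cover's flange. It opens clockwise seen from above, up to 2.4; push it counter-clockwise to close it. Stays where left (0.03 N m friction). Arm 17 mm wide, 10 mm thick, reaching 46 mm from the post; it passes only over a cover that is home.
- dog_a_pin (a point): Middle of the upright steel pin on dog a, the part to push: 12 mm diameter, 26 mm tall from the arm's top (170.5 to 196.5 mm above the table), 28 mm from the post's axis along the arm.
- post_b (a point): Axis of dog b's post, as post_a but at +130 degrees from the mould's +x.
- dog_b (a joint): Swing angle (rad) of red dog b on its post; same make and same sense as dog a.
- dog_b_pin (a point): Middle of the upright steel pin on dog b, made like dog a's.
- wax: Yellow puck of beeswax, 54 mm across, 22 mm high, on the plank. Leave alone.
- tweezers: Brass tweezers, 190 mm long, lying on the plank. Leave alone.
- jacks: Glassblower's jacks, steel, 310 mm long, lying on the table to the right. Leave alone.
- paddle: Flat wooden paddle, 280 mm long, on the table to the right. Leave alone.
- block: Wooden ladle-like block, 92 mm across, with a handle, on the table to the left. Leave alone.
- shears: Dark steel shears, 215 mm long, on the table to the left. Leave alone.
- tumbler: Green glass tumbler standing mouth down, 100 mm high, 72 mm across, to the left. Leave alone.
- weight: Amber glass paperweight, 72 mm across, 53 mm high, far right. Leave alone.

How it is judged (in metres and radians):
On the way, in this order (a step that is already met when the one before it is completed fails the run):
1. the cover has dropped into the mouth, centred on the mould (horizontal distance between cover and mouth below 0.005 m and z of cover in the frame of mouth below 0.01 m and angle between cover's own z axis and vertical below 0.12 rad), for 0.2 s.
2. its key is in the notch and the cover is fully home (distance between cover and mouth below 0.003 m and z of cover in the frame of mouth below 0.0016 m and angle between cover's own z axis and vertical below 0.025 rad and horizontal distance between key and notch below 0.006 m), for 0.2 s.
At the end, for the whole second after the job is handed in: The cover sits fully home: centred on the mouth within 3 mm, its flange within 1.6 mm of the rim and level within 0.025 rad, its key in the notch (within 6 mm of its middle), at rest; both dogs are swung in over the flange (joint below 0.3 rad) (horizontal distance between cover and mouth below 0.003 m and z of cover in the frame of mouth below 0.0016 m and angle between cover's own z axis and vertical below 0.025 rad and horizontal distance between key and notch below 0.006 m and value of joint each of dog_a, dog_b below 0.3 rad and linear speed of cover below 0.02 m/s and angular speed of cover below 0.1 rad/s); the robot touches nothing.
It fails at once if the cover is lifted off the mould (more than 22 mm above home; it starts 14 mm above) or falls off it (z of cover in the frame of mouth above 0.022 m or z of cover in the frame of mouth below -0.015 m).
It fails at once if another tool or glass is moved by more than 30 mm (distance of any of wax, tweezers, jacks, paddle, block, shears, tumbler, weight from where it was at the start of the episode above 0.03 m).
It also fails if it takes over 70 s, if anything falls off the work surface, if the arm or the gripper's body presses on something with over 40 N, if the wrist force passes 120 N, or if a joint passes its speed limit or range.

ROBOT

A 7-joint arm with a two-finger parallel gripper is mounted at the origin on the work surface. World frame = base frame: x ahead of the robot, y to its left, z up, the work surface at z = 0. Lengths are in mm, angles in rad, forces in N, time in s.
With the tool pointing down it reaches from about 400 to 875 mm from the base axis. Payload 4.4 kg.
Tool frame: the origin (TCP) lies midway between the tips of the shut fingers; the grasp point (between the pads) lies 19 mm behind it (ctrl.grip_point_offset is the distance from the TCP to the grasp point, in mm); z points along the fingers, y is the direction in which the jaws open and shut (so a half turn about z gives the same grasp; the last joint's range is limited). The gripper opens to 85 mm and grips with 20 to 120 N. Pads are 22 mm wide; open, the fingers measure 114 mm over their backs; the gripper's body (76 mm by 85 mm) begins 54 mm behind the grasp point. The pads swing forward as they close: fully open they stand 13 mm farther back than shut.
Start: joints at [-1.375, 0.628, 0.038, 1.517, -0.027, 0.996, -0.02], TCP at [168.208, 627.873, 231.313] pointing down, gripper open.
Joint ranges: [-3.06, 3.06], [-0.37, 2.12], [-1.25, 1.32], [0.18, 2.47], [-1.1, 4.24], [0.23, 1.98], [-2.94, 2.94]. Speed limits (rad/s): [2.57, 2.57, 3.14, 3.14, 3.14, 3.14, 3.14].

INTERFACE

Orientations are given as [roll, pitch, yaw] about the fixed x, y, z axes, in that order (R = Rz(yaw) Ry(pitch) Rx(roll)).
In Python, from cell import ctrl, imaging, models gives the robot as it stands. The module is installed in compiled form; this text tells all that it offers.
- The arm moves only by the tool drive_tool, never from a script. Its argument "deltas" is text: rows parted by semicolons, each of 5 numbers parted by spaces: the shift along the tool's x, y, z in m, then the turn about the tool's z in degrees, then the finger opening in m, from 0 to 0.0854. A call has 1 to 12 rows; each row is the pose to reach, as a shift and turn from the pose commanded when the call began, along the tool's axes at that moment; what a row does not reach only later rows make up. A row lasts 1/8 s, in which the tool goes at most 62.5 mm and 10.7 degrees, less where a joint would pass 70% of its speed; a pose out of reach is approached as far as the arm can. A call with a gripper value outside its range is refused whole. The fingers move at their own pace and stop on an object; the grip force is fixed at half the most. Time passes only in rows, so rows that repeat a pose let the fingers close. It gives the time, the measured TCP pose, the force and the opening at its end, in the units of the state.
- ctrl.read_state(): the state, without advancing time (a new reading comes with each control period).
- imaging.get_image(name): name is "scene" or "top" or "wrist"; returns a dict with "color" (480x640x3 uint8, red, green, blue), "range_z" (480x640 float32, mm along the optical axis (not along the pixel's ray), 0 where there is no reading), "vfov" (degrees; the focal length in pixels is half the picture's height over the tangent of half this angle, whatever the lens; pixels are square), "cx", "cy" (the principal point, pixels), "k1" (the pictures are not rectified: a ray, as slopes to the right and down, at radius r is drawn at 1 + k1 r^2 times it, then the intrinsics apply), "extrinsics" (4x4, takes a point from camera to world coordinates). Camera axes: x right, y down, z forward; pixel columns grow to the right and rows downward; lengths in mm; the calibration is good to about 2 mm. A picture is of the moment at which its call begins.
- ctrl.finish_job(): hands the job in, once; it reports no verdict.
Trained networks look in a picture, given as the dict that the camera call returned (one of the last four; its "shot" number tells which), for a name from the list of things; names that differ only in an ending like _2 or _b are one class to them, and where a whole thing is asked for, a point or a joint stands for the part that bears it (a point fixed in the world has none). Each returns a list of dicts, best first, with "score" (0 to 1); they miss things now and then, are a little off and sometimes report something else, mostly with a low value. They report only what shows in the picture. A call takes as long as a camera call.
- models.spot_in(picture, thing): "point" ([column, row] in pixels, amid what is visible of it).
- models.landmark_of(picture, thing): "point" ([column, row] in pixels: a listed point, or the origin of a listed thing).
The state is a dict: "clock": time; "qpos": joint angles; "qd": joint speeds; "tau": joint torques, N m; "eef_pos": TCP position; "tool_rot": TCP orientation; "force": force on the tool from outside, world axes, zero at the start; "torque": the same for the moment, N m; "width": finger opening in mm.
Only numpy, scipy, OpenCV 4.12 (cv2) and the standard library are available. Lean on these libraries where they do the work, as an engineer would, in place of code of your own. Each camera call takes 0.05 s, during which the arm holds its last target.

## Working session

There is one attempt and no reset: what is moved stays moved. The work goes in short steps, Python scripts to look and compute and a tool call to move; the robot and the scene stay as the last step left them, time stands still between calls to the robot, and variables do not carry over. Pictures are saved under pics/ and viewed, and the job is handed in when it is done.

Besides the shell and the picture viewer there is one more tool, called after "Emit:" by a JSON object that holds its "op" and its "data". drive_tool: Moves the arm, as the interface text tells. Its arguments: {"type":"object","properties":{"deltas":{"type":"string"}},"required":["deltas"]}

```bash
mkdir -p pics; cat > h.py <<'E'
import numpy as np, cv2
from cell import ctrl, imaging, models
def intr(p):
    f=240/np.tan(np.radians(p["vfov"])/2); return f
def ray(p,uv):
    f=intr(p); x=(uv[0]-p["cx"])/f; y=(uv[1]-p["cy"])/f
    xd,yd=x,y
    for _ in range(20):
        s=1+p["k1"]*(x*x+y*y); x,y=xd/s,yd/s
    return np.array([x,y,1.])
def at_z(p,uv,z):
    E=np.array(p["extrinsics"]); d=E[:3,:3]@ray(p,uv); o=E[:3,3]
    return o+d*(z-o[2])/d[2]
def at_depth(p,uv):
    u,v=int(round(uv[0])),int(round(uv[1]))
    E=np.array(p["extrinsics"]); return E[:3,:3]@(ray(p,uv)*p["range_z"][v,u])+E[:3,3]
def proj(p,X):
    E=np.array(p["extrinsics"]); c=E[:3,:3].T@(np.array(X)-E[:3,3]); x,y=c[:2]/c[2]; s=1+p["k1"]*(x*x+y*y); f=intr(p)
    return np.array([f*x*s+p["cx"],f*y*s+p["cy"]])
def cloud(p):
    E=np.array(p["extrinsics"]); f=intr(p)
    v,u=np.mgrid[0:480,0:640].astype(float)
    x=(u-p["cx"])/f;y=(v-p["cy"])/f;xd,yd=x,y
    for _ in range(20):
        s=1+p["k1"]*(x*x+y*y); x,y=xd/s,yd/s
    z=p["range_z"]; P=np.stack([x*z,y*z,z],-1)@E[:3,:3].T+E[:3,3]
    P[z==0]=np.nan
    return P
def save(p,n): cv2.imwrite("pics/"+n+".png",p["color"][:,:,::-1])
E
python3 - <<'E'
from h import *
s=ctrl.read_state(); print({k:np.round(v,3) for k,v in s.items()})
for n in ["scene","top"]:
    p=imaging.get_image(n); save(p,n+"0"); print(n,p["vfov"],p["cx"],p["cy"],p["k1"],np.round(p["extrinsics"],3).tolist())
    for t in ["mould","mouth","notch","cover","key","grip","boss_top","post_a","post_b","dog_a_pin","dog_b_pin"]:
        print(t,[(np.round(q["point"],1).tolist(),round(q["score"],2)) for q in models.landmark_of(p,t)][:4])
E
```

```text
{'clock': np.float64(0.0), 'qpos': array([-1.375,  0.629,  0.038,  1.518, -0.027,  0.996, -0.02 ]), 'qd': array([-0.001, -0.   ,  0.001,  0.001,  0.001,  0.   , -0.002]), 'tau': array([ 1.0000e-03, -5.6340e+01,  1.2270e+00, -1.9345e+01,  1.1000e-02,
        1.0000e-02,  0.0000e+00]), 'eef_pos': array([168.057, 627.263, 230.386]), 'tool_rot': array([-3.14,  0.  ,  2.88]), 'force': array([ 0.352, -0.134,  0.456]), 'torque': array([-0.03 ,  0.005,  0.016]), 'width': np.float64(85.869)}
scene 48.67293902203921 315.6541008179344 240.3020507717339 -0.02042940351208534 [[-0.345, 0.63, -0.696, 1351.6], [0.939, 0.229, -0.258, 297.584], [-0.004, -0.742, -0.67, 930.646], [0.0, 0.0, 0.0, 1.0]]
mould [([291.6, 295.3], 0.79)]
mouth [([240.8, 300.3], 0.5)]
notch [([279.0, 268.7], 0.95), ([242.8, 298.1], 0.57)]
cover [([296.7, 251.1], 0.92)]
key [([322.0, 269.5], 0.77)]
grip [([261.3, 221.0], 0.87), ([465.2, 250.2], 0.22)]
boss_top [([295.5, 238.5], 0.7)]
post_a [([247.6, 254.6], 0.87), ([330.0, 234.0], 0.87)]
post_b [([247.6, 254.6], 0.87), ([330.0, 234.0], 0.87)]
dog_a_pin [([249.7, 255.9], 0.71), ([465.2, 248.1], 0.41)]
dog_b_pin [([327.0, 216.2], 0.49)]
top 43.759648850149034 325.348701266063 238.18143016747587 -0.007376495191562915 [[0.023, -0.998, 0.065, 379.687], [-1.0, -0.023, -0.002, 1.06], [0.004, -0.065, -0.998, 1730.095], [0.0, 0.0, 0.0, 1.0]]
mould []
mouth [([340.8, 204.2], 0.86)]
notch [([339.8, 182.5], 0.64), ([337.2, 195.1], 0.42)]
cover [([337.4, 197.0], 0.98), ([216.0, 309.2], 0.66)]
key [([310.5, 188.9], 0.91)]
grip [([375.8, 212.7], 0.7)]
boss_top [([333.6, 193.8], 0.87)]
post_a [([316.6, 226.2], 0.82), ([367.6, 179.3], 0.78)]
post_b [([316.6, 226.2], 0.82), ([367.6, 179.3], 0.78)]
dog_a_pin [([365.3, 168.5], 0.56)]
dog_b_pin [([324.2, 231.5], 0.51)]
```

```bash
python3 - <<'E'
import cv2
a=cv2.imread("pics/scene0.png"); cv2.imwrite("pics/s0c.png",cv2.resize(a[170:370,190:400],None,fx=3,fy=3,interpolation=cv2.INTER_CUBIC)[:600,:800])
a=cv2.imread("pics/top0.png"); cv2.imwrite("pics/t0c.png",cv2.resize(a[130:280,250:440],None,fx=4,fy=4,interpolation=cv2.INTER_CUBIC)[:600,:800])
E
```

```text
(no output)
```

View pics/scene0.png

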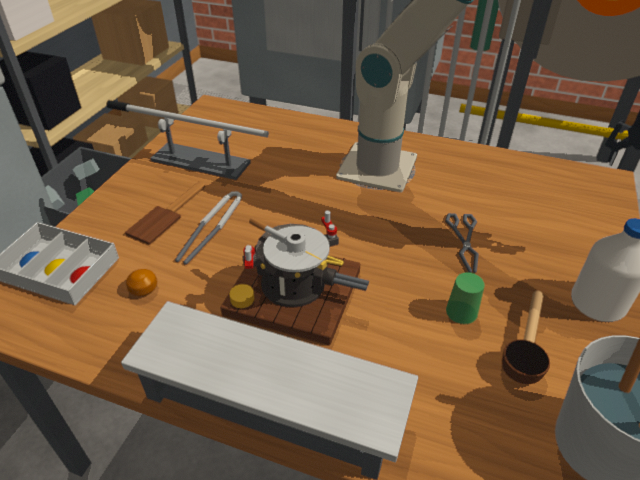

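View pics/top0.png

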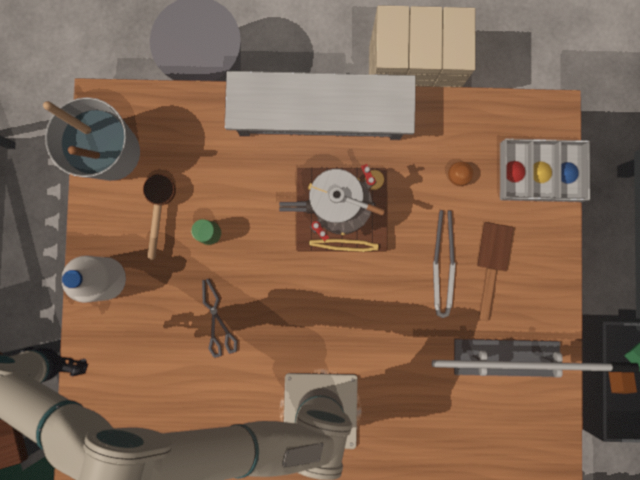

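View pics/s0c.png

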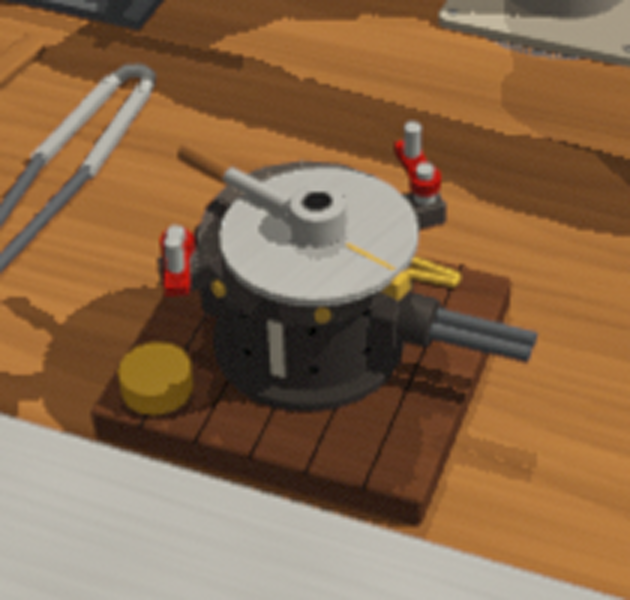

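View pics/t0c.png

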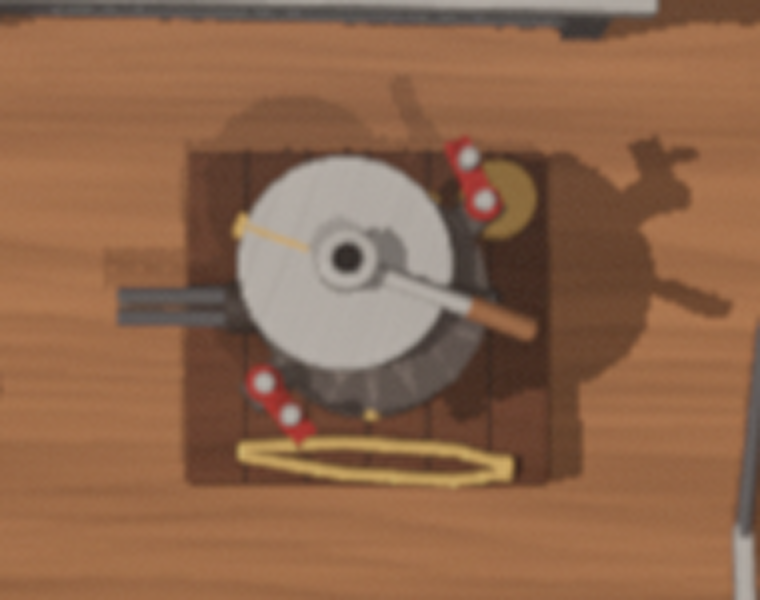

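```bash
python3 - <<'E'
from h import *
from scipy.spatial.transform import Rotation as R
s=ctrl.read_state(); print(R.from_euler('xyz',s["tool_rot"]).as_matrix().round(3).tolist())
for n in ["top","scene"]:
    p=imaging.get_image(n)
    for t,z in [("mouth",150),("cover",164),("key",153),("grip",179),("boss_top",198),("post_a",170),("dog_a_pin",183),("dog_b_pin",183),("wax",43),("jacks",5),("block",30),("tumbler",50),("weight",26)]:
        for q in models.landmark_of(p,t)[:2]: print(n,t,round(q["score"],2),at_z(p,q["point"],z).round(0)[:2],at_depth(p,q["point"]).round(0))
p=imaging.get_image("wrist"); print(p["vfov"],np.round(p["extrinsics"],3).tolist())
E
```

```text
[[-0.966, 0.259, -0.0], [0.259, 0.966, 0.0], [0.0, -0.0, -1.0]]
top mouth 0.8 [572. -35.] [570. -35. 169.]
top mouth 0.49 [598. -31.] [593. -30. 189.]
top cover 0.87 [598. -28.] [594. -27. 195.]
top key 0.81 [618.  40.] [615.  39. 172.]
top grip 0.98 [ 554. -139.] [ 554. -139.  181.]
top grip 0.67 [597. 428.] [615. 462.  55.]
top boss_top 0.7 [604. -30.] [604. -30. 203.]
top boss_top 0.58 [467. -48.] [476. -53.  30.]
top post_a 0.55 [512.  18.] [513.  18. 169.]
top dog_a_pin 0.57 [ 674. -100.] [ 677. -101.  167.]
top dog_b_pin 0.48 [494.   7.] [494.   7. 190.]
top wax 0.7 [ 655. -140.] [ 634. -129.  173.]
top jacks 0.66 [ 425. -349.] [ 425. -349.    5.]
top block 0.74 [617. 465.] [613. 458.  58.]
top tumbler 0.83 [505. 335.] [502. 325. 100.]
top tumbler 0.73 [513.  13.] [503.  12. 175.]
top weight 0.63 [ 682. -377.] [ 679. -373.   44.]
top weight 0.52 [523.  23.] [510.  21. 182.]
scene mouth 0.59 [ 621. -118.] [ 639. -108.  169.]
scene cover 0.94 [597. -26.] [609. -20. 177.]
scene cover 0.49 [714.   8.] [633. -29.  67.]
scene key 0.22 [599. -23.] [618. -15. 173.]
scene grip 0.97 [ 55
[... 200 characters left out ...]
677. -30.] [661. -38. 166.]
scene dog_a_pin 0.52 [ 662. -103.] [ 667. -100.  188.]
scene dog_b_pin 0.68 [495.   5.] [495.   5. 183.]
scene dog_b_pin 0.24 [489. 318.] [288. 323.   9.]
scene wax 0.67 [ 668. -132.] [ 675. -127.   53.]
scene wax 0.44 [329. -38.] [279. -54.  -0.]
scene jacks 0.97 [ 431. -335.] [ 422. -341.   -3.]
scene jacks 0.55 [588. -46.] [630. -27.  56.]
scene block 0.91 [646. 470.] [661. 467.  49.]
scene block 0.35 [424. -99.] [598. -25. 199.]
scene tumbler 0.9 [549. 332.] [533. 333.  32.]
scene weight 0.6 [ 710. -359.] [ 710. -360.   25.]
59.18477097711224 [[0.259, 0.916, 0.306, 89.888], [0.966, -0.245, -0.082, 648.802], [-0.0, 0.316, -0.949, 374.046], [0.0, 0.0, 0.0, 1.0]]
```

Emit:
{"op": "drive_tool", "data": {"deltas": "0 0 -0.08 0 0.085; -0.03 -0.03 -0.1 0 0.085; -0.07 -0.06 -0.1 0 0.085; -0.11 -0.09 -0.1 0 0.085; -0.15 -0.13 -0.1 0 0.085; -0.19 -0.165 -0.1 0 0.085; -0.23 -0.2 -0.1 0 0.085; -0.27 -0.235 -0.1 0 0.085; -0.31 -0.27 -0.1 0 0.085; -0.35 -0.305 -0.1 0 0.085; -0.39 -0.34 -0.1 0 0.085; -0.43 -0.375 -0.1 0 0.085"}}

```text
clock: 4.15
eef_pos: [487.3, 153.0, 331.6]
tool_rot: [3.141, 0.001, 2.88]
force: [1.3, 0.4, -0.1]
width: 84.9
```

Emit:
{"op": "drive_tool", "data": {"deltas": "-0.04 -0.035 0 0 0.085; -0.08 -0.07 0 0 0.085; -0.12 -0.105 0 0 0.085; -0.16 -0.14 0 0 0.085; -0.19 -0.16 0 0 0.085; -0.2 -0.17 0 0 0.085; -0.2 -0.17 0 0 0.085; -0.2 -0.17 0 0 0.085"}}

```text
clock: 5.15
eef_pos: [635.1, -59.7, 331.4]
tool_rot: [3.14, -0.001, 2.882]
force: [-0.3, 0.0, 0.5]
width: 85.0
```

```bash
cat > look.py <<'E'
from h import *
import sys
n=sys.argv[1]
s=ctrl.read_state(); print(s["clock"],s["eef_pos"].round(1) if hasattr(s["eef_pos"],'round') else s["eef_pos"],np.round(s["tool_rot"],3),np.round(s["force"],1))
p=imaging.get_image("wrist"); save(p,n); P=cloud(p)
np.savez("last.npz",**{k:p[k] for k in ["color","range_z","vfov","cx","cy","k1","extrinsics"]})
for t,z in [("mouth",150),("notch",150),("cover",None),("key",None),("grip",None),("boss_top",None),("post_a",160.5),("dog_a_pin",183.5)]:
    for q in models.landmark_of(p,t)[:2]: print(t,round(q["score"],2),np.round(q["point"]),at_depth(p,q["point"]).round(0),at_z(p,q["point"],z).round(1)[:2] if z else "")
E
python3 look.py w1
```

```text
5.15 [635.1 -59.7 331.4] [ 3.140e+00 -1.000e-03  2.882e+00] [-0.3  0.   0.5]
cover 0.83 [348. 146.] [591. -29. 199.] 
key 0.72 [433. 149.] [612.  31. 172.] 
key 0.41 [242. 231.] [ 633. -117.  178.] 
grip 0.57 [190. 136.] [ 559. -130.  182.] 
grip 0.19 [17. 58.] [ 428. -343.    1.] 
boss_top 0.69 [348. 149.] [593. -29. 198.] 
boss_top 0.35 [266. 266.] [ 658. -104.  197.] 
post_a 0.59 [245. 229.] [ 633. -115.  179.] [ 637.5 -119.4]
dog_a_pin 0.87 [267. 265.] [ 658. -104.  195.] [ 661.9 -106.4]
dog_a_pin 0.67 [429. 147.] [609.  28. 174.] [607.3  25.6]
```

View pics/w1.png

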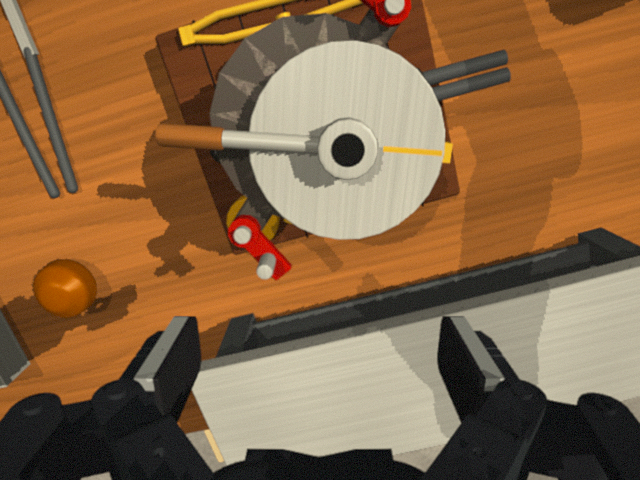

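Emit:
{"op": "drive_tool", "data": {"deltas": "0.03 0 0 0 0.085; 0.06 0 0 0 0.085; 0.06 0 0 0 0.085; 0.06 0 0 0 0.085"}}

```text
clock: 6.1
eef_pos: [578.4, -46.2, 331.6]
tool_rot: [3.141, 0.001, 2.88]
force: [0.1, 1.4, 0.9]
width: 84.8
```

```bash
python3 look.py w2; cat > fit.py <<'E'
import numpy as np
from h import *
from scipy.optimize import least_squares
d=np.load("last.npz"); p={k:d[k] for k in d.files}; p={k:(float(v) if v.ndim==0 else v) for k,v in p.items()}
P=cloud(p); C=p["color"].astype(int); X=P.reshape(-1,3); c=C.reshape(-1,3)
def medz(lo,hi,r,ctr):
    m=(X[:,2]>lo)&(X[:,2]<hi)&(np.hypot(X[:,0]-ctr[0],X[:,1]-ctr[1])<r); return m
def ringfit(m,ctr,Rk,name):
    Q=X[m,:2]; 
    for it in range(6):
        th=np.arctan2(Q[:,1]-ctr[1],Q[:,0]-ctr[0]); r=np.hypot(Q[:,0]-ctr[0],Q[:,1]-ctr[1])
        b=np.floor(th/np.radians(3)).astype(int); E=[]
        for k in np.unique(b):
            i=np.where((b==k)&(r<Rk+12))[0]
            if len(i)<5: continue
            E.append(Q[i[np.argsort(r[i])[-2]]])
        E=np.array(E)
        f=lambda v:np.hypot(E[:,0]-v[0],E[:,1]-v[1])-Rk
        s=least_squares(f,ctr,loss="soft_l1",f_scale=1.0); ctr=s.x
    print(name,ctr.round(1),len(E),"res",np.abs(f(ctr)).mean().round(2),X[m,2].mean().round(1)); return ctr
E
cat > f1.py <<'E'
from fit import *
import sys
zc=float(sys.argv[1])
ctr=np.array([593.,-29.])
for lo,hi,n in [(zc-5,zc+5,"flange")]:
    cc=ringfit(medz(lo,hi,80,ctr),ctr,70,n)
m=medz(140,156,100,[575,-45]); print(np.percentile(X[m,2],[10,50,90]))
mc=ringfit(m&(c.max(1)<150)&(c.max(1)-c.min(1)<30),np.array([575.,-45.]),76,"rim")
red=(c[:,0]>130)&(c[:,1]<60)&(c[:,2]<60)&(X[:,2]>155)&(X[:,2]<200)
print("red",red.sum(),X[red].mean(0).round(1))
E
python3 f1.py 172
```

```text
6.1 [578.4 -46.2 331.6] [3.141e+00 1.000e-03 2.880e+00] [0.1 1.4 0.9]
notch 0.16 [347. 218.] [582. -28. 197.] [596.  -27.9]
cover 0.55 [348. 220.] [583. -27. 199.] 
key 0.85 [430. 223.] [608.  32. 174.] 
grip 0.58 [202. 216.] [ 557. -128.  182.] 
post_a 0.86 [392.  98.] [514.  22. 178.] [514.6  24.7]
post_a 0.83 [249. 296.] [ 632. -118.  173.] [ 637.1 -121.3]
dog_a_pin 0.66 [271. 332.] [ 656. -105.  192.] [ 661.2 -107.3]
flange [593.6 -28.6] 117 res 0.77 172.0
[149.18654853 150.16738977 151.11320226]
rim [575. -48.] 67 res 2.62 150.2
red 2358 [563.1 -40.2 170.9]
```

View pics/w2.png

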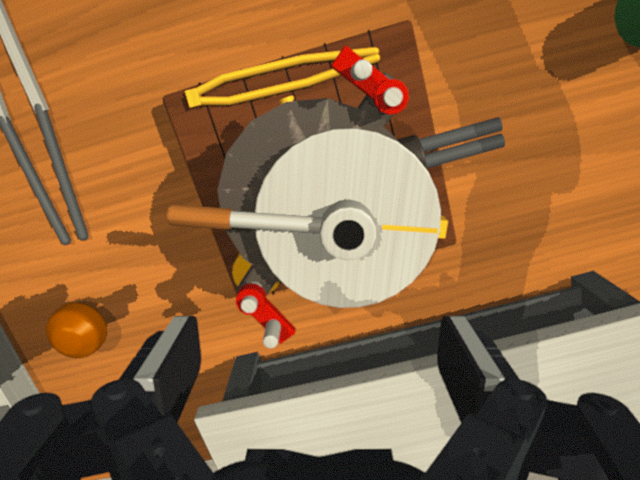

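```bash
cat >> f1.py <<'E'
img=np.clip(C,0,255).astype(np.uint8)
g=(C.min(2)>120)&(C.max(2)-C.min(2)<40)
for nm,ctr in [("a",[637,-119]),("b",[514,22])]:
    for lo,hi in [(172,182),(188,202)]:
        M=g&(P[...,2]>lo)&(P[...,2]<hi)&(np.hypot(P[...,0]-ctr[0],P[...,1]-ctr[1])<50)
        n,l,st,ce=cv2.connectedComponentsWithStats(M.astype(np.uint8))
        for k in range(1,n):
            if st[k,4]>60: q=P[l==k]; e=at_z(p,ce[k],np.median(q[:,2])); print(nm,lo,st[k,4],ce[k].round(0),q.mean(0).round(1),np.median(q[:,2]).round(1))
th=None
Q=X[m&(c.max(1)<150)&(c.max(1)-c.min(1)<30),:2]
for c0 in [mc,(575,-46),(576,-48)]:
  t=np.degrees(np.arctan2(Q[:,1]-c0[1],Q[:,0]-c0[0])); r=np.hypot(Q[:,0]-c0[0],Q[:,1]-c0[1])
  print(np.round(c0,1),[(k*15,round(float(np.percentile(r[(t>=k*15)&(t<k*15+15)],95)),1)) for k in range(-12,12) if ((t>=k*15)&(t<k*15+15)).sum()>20])
E
python3 f1.py 172
```

```text
flange [593.6 -28.6] 117 res 0.77 172.0
[149.18654853 150.16738977 151.11320226]
rim [575. -48.] 67 res 2.62 150.2
red 2358 [563.1 -40.2 170.9]
a 172 172 [249. 304.] [ 635.7 -118.4  178.3] 178.8
a 188 178 [271. 339.] [ 660.4 -105.9  195.3] 196.1
b 172 238 [392.  97.] [513.   22.2 178.5] 178.5
b 172 933 [390. 155.] [552.   13.3 172.7] 172.7
b 188 251 [362.  69.] [491.3   4.7 196.5] 196.5
[575. -48.] [(-180, 74.9), (-165, 75.0), (-150, 75.0), (-135, 75.2), (-120, 75.5), (-105, 73.8), (-90, 75.3), (-75, 75.1), (-60, 90.5), (-45, 88.5), (105, 76.9), (120, 82.8), (135, 84.4), (150, 75.7), (165, 75.0)]
[575 -46] [(-180, 75.4), (-165, 75.6), (-150, 76.1), (-135, 76.8), (-120, 77.3), (-105, 75.9), (-90, 77.3), (-75, 76.9), (-60, 92.1), (-45, 90.0), (105, 75.2), (120, 81.1), (135, 83.2), (150, 75.0), (165, 74.6)]
[576 -48] [(-180, 75.9), (-165, 75.9), (-150, 75.7), (-135, 75.8), (-120, 75.8), (-105, 73.8), (-90, 75.1), (-75, 74.7), (-60, 89.9), (-45, 87.8), (105, 77.5), (120, 83.4), (135, 85.2), (150, 76.6), (165, 76.0)]
```

Emit:
{"op": "drive_tool", "data": {"deltas": "-0.005 0.01 0.01 -10 0.065; -0.01 0.021 0.03 -20 0.065; -0.01 0.021 0.05 -30 0.065; -0.01 0.021 0.07 -40 0.065; -0.01 0.021 0.09 -50 0.065; -0.01 0.021 0.1 -60 0.065; -0.01 0.021 0.1 -60.5 0.065; -0.01 0.021 0.1 -60.5 0.065"}}

```text
clock: 7.55
eef_pos: [593.2, -28.5, 231.8]
tool_rot: [-3.141, 0.001, -2.35]
force: [-1.0, -0.0, 0.0]
width: 65.0
```

```bash
python3 - <<'E'
from h import *
s=ctrl.read_state(); print(np.round(s["qpos"],2),np.round(s["force"],1))
p=imaging.get_image("wrist"); save(p,"w3")
E
```

```text
[ 0.02  0.54 -0.03  1.68  0.02  0.92  2.34] [-1. -0.  0.]
```

View pics/w3.png

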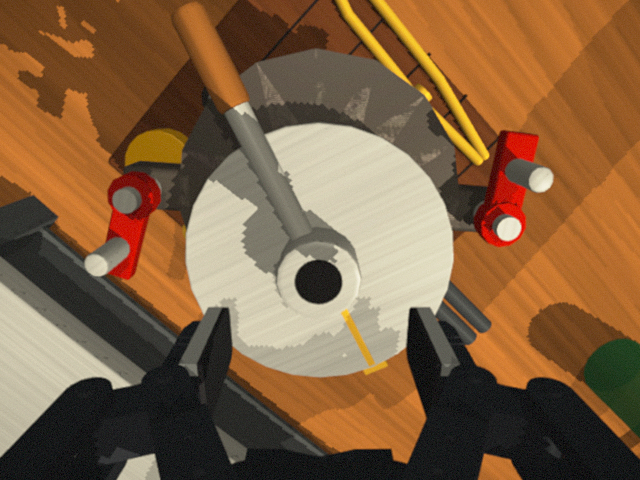

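Emit:
{"op": "drive_tool", "data": {"deltas": "0 0 0.02 0 0.065; 0 0 0.04 0 0.065; 0 0 0.052 0 0.065; 0 0 0.056 0 0.065; 0 0 0.056 0 0.065; 0 0 0.056 0 0.05; 0 0 0.056 0 0.04; 0 0 0.056 0 0.035; 0 0 0.056 0 0.03; 0 0 0.056 0 0.03"}}

```text
clock: 8.85
eef_pos: [593.6, -28.6, 176.4]
tool_rot: [-3.14, 0.001, -2.348]
force: [-0.6, 0.2, 6.3]
width: 38.0
```

```bash
python3 - <<'E'
from h import *
p=imaging.get_image("wrist"); save(p,"w4")
E
```

```text
(no output)
```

View pics/w4.png

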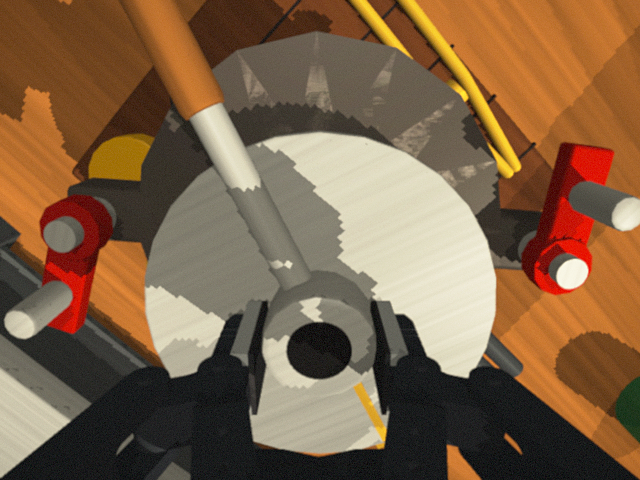

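Emit:
{"op": "drive_tool", "data": {"deltas": "0.003 0 0 0 0.03; 0.008 0 0 0 0.03; 0.013 0 0 0 0.03; 0.018 0 0 0 0.03; 0.022 0 0 0 0.03; 0.025 0 0 0 0.03; 0.0265 0 0.001 0 0.03; 0.0273 0 0.002 0 0.03; 0.0273 0 0.002 0 0.03"}}

```text
clock: 10.02
eef_pos: [572.8, -48.2, 172.5]
tool_rot: [3.14, -0.002, -2.347]
force: [-0.0, -0.0, -5.9]
width: 38.1
```

```bash
python3 - <<'E'
from h import *
p=imaging.get_image("wrist"); save(p,"w5")
E
```

```text
(no output)
```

View pics/w5.png

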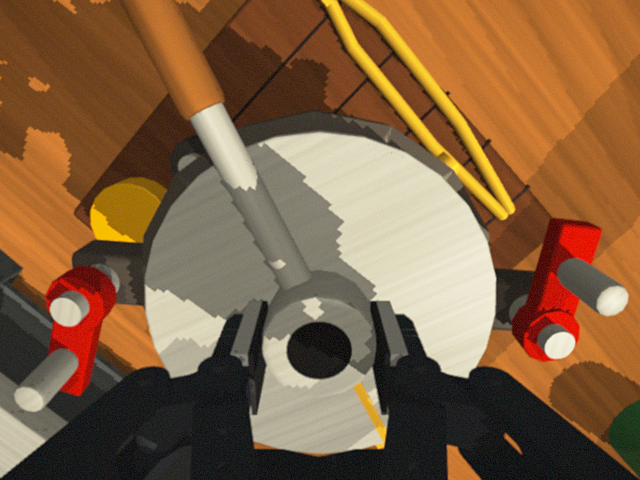

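Emit:
{"op": "drive_tool", "data": {"deltas": "-0.001 0 0 0 0.03; -0.001 0 0 0 0.044; -0.001 0 0 0 0.046; -0.001 0 0 0 0.046; -0.001 0 0 0 0.046"}}

```text
clock: 10.7
eef_pos: [574.6, -47.2, 173.6]
tool_rot: [-3.141, 0.0, -2.347]
force: [-0.2, 0.4, -1.2]
width: 45.4
```

```bash
python3 - <<'E'
from h import *
p=imaging.get_image("wrist"); save(p,"w6"); P=cloud(p)
s=imaging.get_image("scene"); cv2.imwrite("pics/s6.png",cv2.resize(s["color"][170:370,190:400,::-1],None,fx=3,fy=3,interpolation=cv2.INTER_CUBIC))
for uv in [(180,320),(230,180),(420,200),(450,300),(160,250)]: print(uv,P[uv[1],uv[0]].round(1))
E
```

```text
(180, 320) [620.9 -82.9 162. ]
(230, 180) [ 559.7 -107.2  169.7]
(420, 200) [516.7 -52.9 164.1]
(450, 300) [534.3 -14.3 166.7]
(160, 250) [ 603.4 -108.3  160.2]
```

View pics/w6.png

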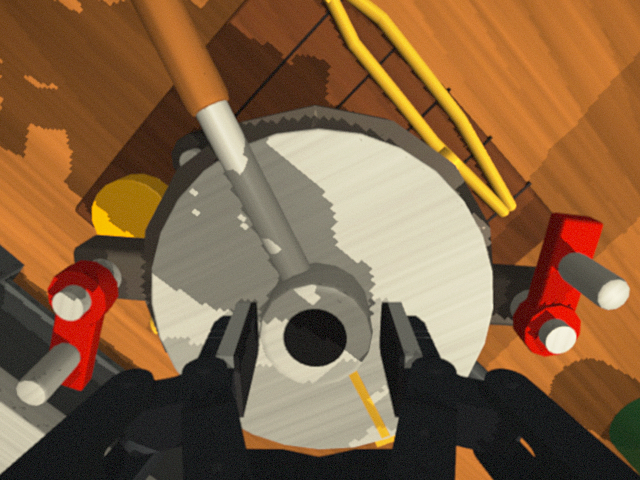

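View pics/s6.png

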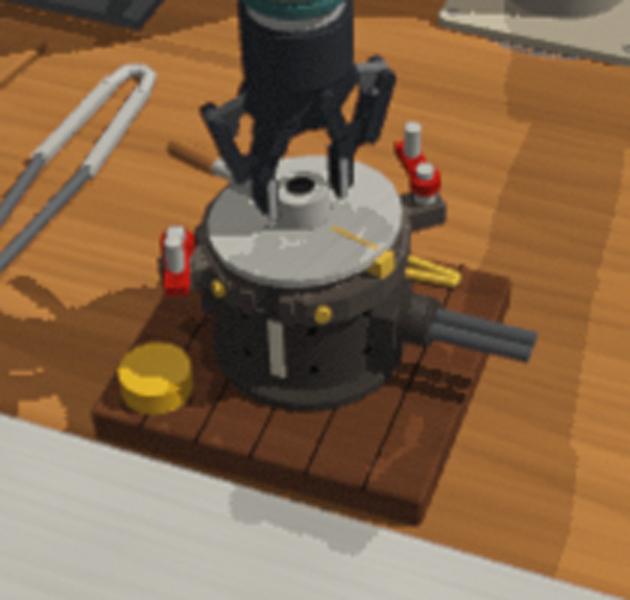

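Emit:
{"op": "drive_tool", "data": {"deltas": "0 0 -0.03 0 0.05; 0 0 -0.08 0 0.05; 0 0 -0.12 0 0.05; -0.02 0 -0.13 0 0.05; -0.03 0 -0.13 0 0.05; -0.03 0 -0.13 0 0.05"}}

```text
clock: 11.55
eef_pos: [595.0, -25.0, 302.1]
tool_rot: [3.14, -0.001, -2.346]
force: [0.2, -1.5, -0.7]
width: 50.0
```

```bash
python3 look.py w7; cat > f2.py <<'E'
from fit import *
import sys
ctr=np.array([574.8,-48.2])
r=np.hypot(X[:,0]-ctr[0],X[:,1]-ctr[1])
m=(r>32)&(r<66)&(X[:,2]>150)&(X[:,2]<182)
Q=X[m]
for i in range(5):
    A=np.c_[Q[:,:2]-ctr,np.ones(len(Q))]; s=np.linalg.lstsq(A,Q[:,2],rcond=None)[0]; k=abs(A@s-Q[:,2])<1.5; Q=Q[k]
print("plane z at axis",s[2].round(1),"tilt",np.hypot(*s[:2]).round(3),"up dir",np.degrees(np.arctan2(s[1],s[0])).round(0),len(Q))
M=(np.abs((X[:,:2]-ctr)@s[:2]+s[2]-X[:,2])<3)&(r<80)
ringfit(M,ctr,70,"flange")
Y=(c[:,0]>170)&(c[:,2]<90)&(c[:,1]>110)&(r<80)&(r>20)&(X[:,2]>155)
y=X[Y,:2]-ctr
if len(y)>5: print("brass line dir",np.degrees(np.arctan2(np.median(y[:,1]/np.hypot(*y.T)),np.median(y[:,0]/np.hypot(*y.T)))).round(1),len(y))
b=(X[:,2]>180)&(X[:,2]<205)&(r<30); print("boss top",X[b].mean(0).round(1), np.median(X[b,2]).round(1))
E
python3 f2.py
```

```text
11.55 [595.  -25.  302.1] [ 3.140e+00 -1.000e-03 -2.346e+00] [ 0.2 -1.5 -0.7]
cover 0.8 [319. 173.] [569. -52. 191.] 
key 0.72 [356. 253.] [592.   9. 170.] 
boss_top 0.65 [314. 180.] [574. -51. 190.] 
boss_top 0.32 [581. 330.] [499. 300.  39.] 
post_a 0.73 [455. 186.] [513.  17. 178.] [511.7  24. ]
post_a 0.69 [175. 166.] [ 632. -118.  180.] [ 638.8 -120.1]
dog_a_pin 0.62 [154. 210.] [ 657. -107.  196.] [ 662.7 -108.3]
plane z at axis 164.3 tilt 0.084 up dir 79.0 18339
flange [574.4 -47.8] 118 res 0.84 164.2
brass line dir 71.9 393
boss top [573.6 -50.5 190. ] 190.1
```

View pics/w7.png

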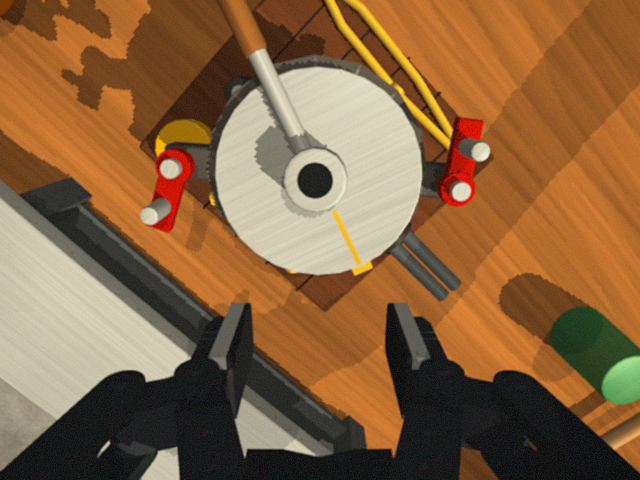

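Emit:
{"op": "drive_tool", "data": {"deltas": "0.04 -0.025 0 0 0; 0.09 -0.06 0 0 0; 0.11 -0.074 0.02 0 0; 0.11 -0.074 0.06 0 0; 0.11 -0.074 0.1 0 0; 0.11 -0.074 0.135 0 0; 0.11 -0.074 0.15 0 0; 0.11 -0.074 0.157 0 0; 0.11 -0.074 0.157 0 0"}}

```text
clock: 13.12
eef_pos: [571.6, -156.2, 146.9]
tool_rot: [-3.141, 0.001, -2.347]
force: [-0.7, -0.4, 0.6]
width: 0.2
```

```bash
python3 - <<'E'
from h import *
s=ctrl.read_state(); print(np.round(s["force"],1),np.round(s["eef_pos"],1))
p=imaging.get_image("wrist"); save(p,"w8")
c=np.array([574.6,-48]); x0=s["eef_pos"][:2]; y=s["tool_rot"][2]
T=np.array([[np.cos(y),np.sin(y)],[np.sin(y),-np.cos(y)]])
for a in range(-92,-181,-5):
    t=c+108*np.array([np.cos(np.radians(a)),np.sin(np.radians(a))]); print(a,(T.T@(t-x0)).round(1))
E
```

```text
[-0.7 -0.4  0.6] [ 571.6 -156.2  146.9]
-92 [0.4 0.7]
-97 [6.4 8. ]
-102 [11.8 15.7]
-107 [16.5 23.8]
-112 [20.5 32.4]
-117 [23.7 41.2]
-122 [26.2 50.3]
-127 [27.8 59.6]
-132 [28.6 69. ]
-137 [28.6 78.4]
-142 [27.8 87.8]
-147 [26.2 97.1]
-152 [ 23.7 106.2]
-157 [ 20.5 115. ]
-162 [ 16.5 123.6]
-167 [ 11.8 131.7]
-172 [  6.4 139.5]
-177 [  0.4 146.7]
```

View pics/w8.png

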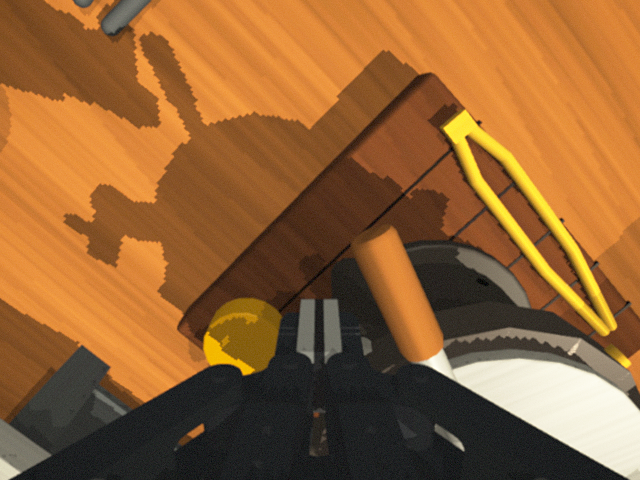

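Emit:
{"op": "drive_tool", "data": {"deltas": "0.004 0.004 0 0 0; 0.0075 0.0095 0 0 0; 0.0118 0.0157 0 0 0; 0.0155 0.022 0 0 0; 0.019 0.029 0 0 0; 0.0217 0.0359 0 0 0; 0.024 0.0425 0 0 0; 0.0262 0.0503 0 0 0; 0.0278 0.0596 0 0 0; 0.0286 0.068 0 0 0; 0.0287 0.076 0 0 0; 0.0284 0.082 0 0 0"}}

```text
clock: 14.68
eef_pos: [492.2, -118.5, 146.3]
tool_rot: [3.141, -0.0, -2.347]
force: [2.0, -0.8, -0.6]
width: 0.2
```

```bash
cat > sc.py <<'E'
from h import *
import sys
s=imaging.get_image("scene"); cv2.imwrite("pics/%s.png"%sys.argv[1],cv2.resize(s["color"][170:370,190:400,::-1],None,fx=3,fy=3,interpolation=cv2.INTER_CUBIC))
E
python3 sc.py s9
```

```text
(no output)
```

View pics/s9.png

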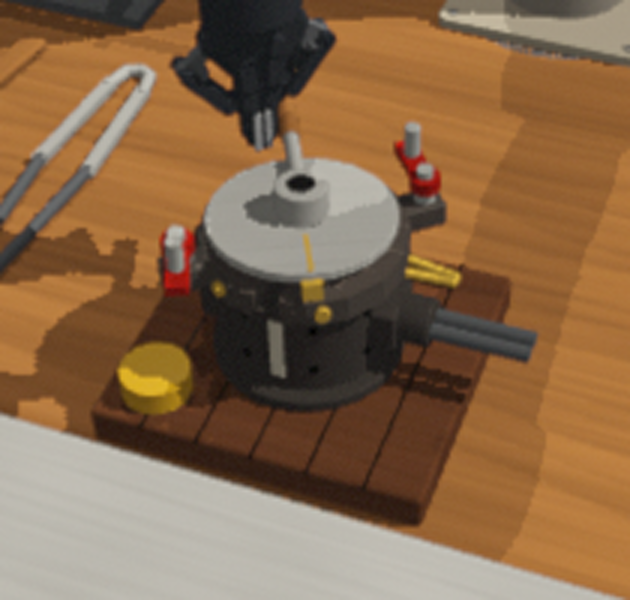

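Emit:
{"op": "drive_tool", "data": {"deltas": "-0.0004 0.004 0 0 0; -0.001 0.008 0 0 0; -0.0017 0.012 0 0 0; -0.0025 0.016 0 0 0; -0.0035 0.02 0 0 0; -0.0047 0.024 0 0 0; -0.006 0.028 0 0 0; -0.007 0.0305 0 0 0; -0.0079 0.033 0 0 0; -0.0079 0.033 0 0 0"}}

```text
clock: 15.98
eef_pos: [474.3, -89.8, 146.2]
tool_rot: [3.141, -0.0, -2.347]
force: [-0.1, -0.0, 0.8]
width: -0.2
```

```bash
python3 sc.py s10
```

```text
(no output)
```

View pics/s10.png

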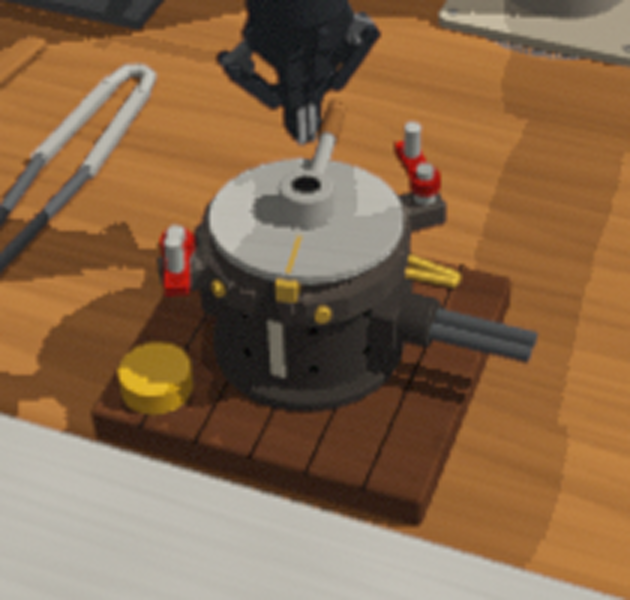

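Emit:
{"op": "drive_tool", "data": {"deltas": "-0.0007 0.0017 0 0 0; -0.0014 0.0034 0 0 0; -0.0022 0.005 0 0 0; -0.003 0.0068 0 0 0; -0.004 0.0086 0 0 0; -0.0048 0.0103 0 0 0; -0.0048 0.0103 0 0 0"}}

```text
clock: 16.9
eef_pos: [470.4, -79.1, 146.3]
tool_rot: [3.141, -0.0, -2.347]
force: [-0.3, -0.8, 0.1]
width: -0.1
```

```bash
python3 sc.py s11
```

```text
(no output)
```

View pics/s11.png

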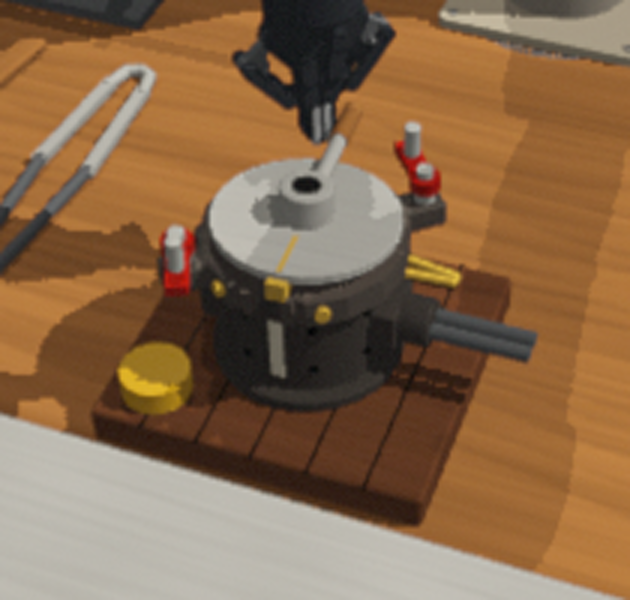

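Emit:
{"op": "drive_tool", "data": {"deltas": "-0.0007 0.0013 0 0 0; -0.0014 0.0026 0 0 0; -0.002 0.004 0 0 0; -0.0027 0.0053 0 0 0; -0.0027 0.0053 0 0 0"}}

```text
clock: 17.58
eef_pos: [468.6, -73.6, 146.3]
tool_rot: [3.141, -0.0, -2.347]
force: [0.3, -1.4, -0.4]
width: 0.0
```

```bash
python3 sc.py s12
```

```text
(no output)
```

View pics/s12.png

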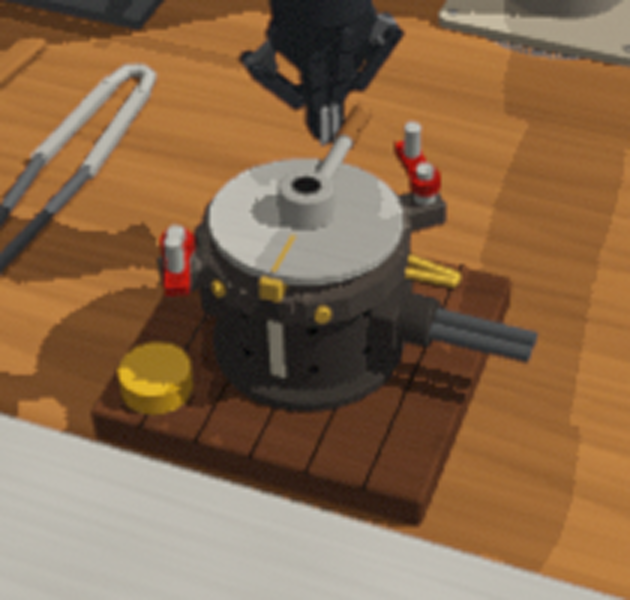

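Emit:
{"op": "drive_tool", "data": {"deltas": "-0.0007 0.0011 0 0 0; -0.0014 0.0022 0 0 0; -0.002 0.0033 0 0 0; -0.0027 0.0044 0 0 0; -0.0027 0.0044 0 0 0"}}

```text
clock: 18.25
eef_pos: [467.3, -68.6, 146.2]
tool_rot: [3.141, -0.0, -2.347]
force: [0.4, -0.7, 0.1]
width: -0.1
```

```bash
python3 sc.py s13; python3 - <<'E'
from h import *
p=imaging.get_image("wrist"); save(p,"w13")
E
```

```text
(no output)
```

View pics/s13.png

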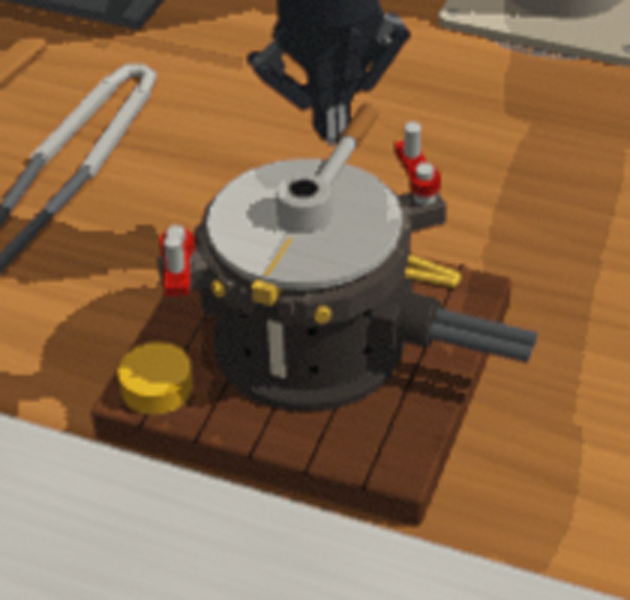

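View pics/w13.png

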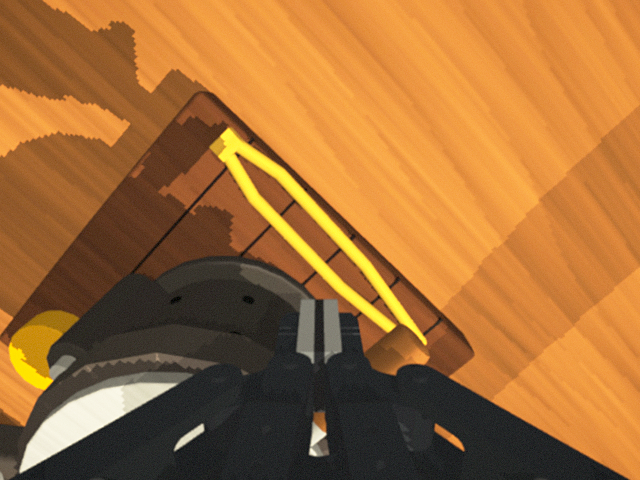

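Emit:
{"op": "drive_tool", "data": {"deltas": "-0.0005 0.0008 0 0 0; -0.001 0.0016 0 0 0; -0.0015 0.0025 0 0 0; -0.0015 0.0025 0 0 0"}}

```text
clock: 18.85
eef_pos: [467.1, -66.0, 146.4]
tool_rot: [-3.141, 0.0, -2.347]
force: [0.2, -1.6, 0.3]
width: 0.0
```

```bash
python3 sc.py s14
```

```text
(no output)
```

View pics/s14.png

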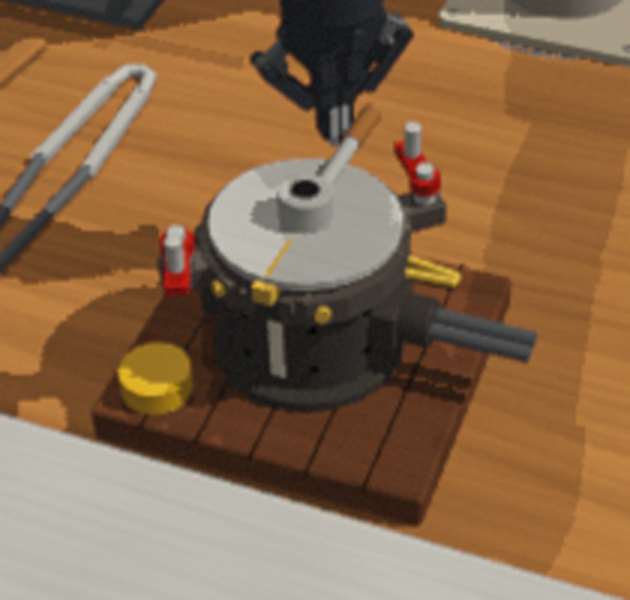

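Emit:
{"op": "drive_tool", "data": {"deltas": "-0.0005 0.0008 0 0 0; -0.001 0.0016 0 0 0; -0.0015 0.0025 0 0 0; -0.0015 0.0025 0 0 0"}}

```text
clock: 19.4
eef_pos: [466.8, -63.9, 146.5]
tool_rot: [-3.14, 0.0, -2.348]
force: [2.1, -4.1, -0.5]
width: -0.3
```

```bash
python3 sc.py s15
```

```text
(no output)
```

View pics/s15.png

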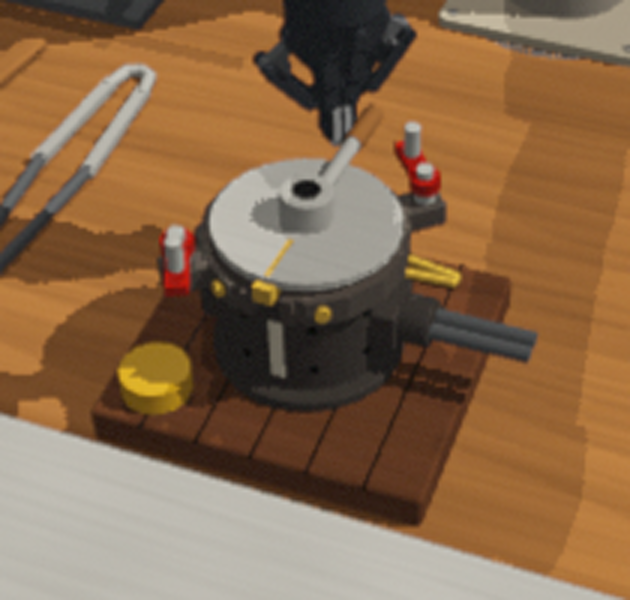

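Emit:
{"op": "drive_tool", "data": {"deltas": "0.006 -0.008 0 0 0; 0.006 -0.008 -0.04 0 0; 0.006 -0.008 -0.1 0 0; 0 -0.01 -0.15 0 0; -0.05 -0.03 -0.155 0 0; -0.1 -0.055 -0.155 0 0; -0.118 -0.064 -0.155 0 0; -0.118 -0.064 -0.155 0 0; -0.118 -0.064 -0.155 0 0"}}

```text
clock: 20.58
eef_pos: [592.9, -24.4, 300.8]
tool_rot: [3.14, -0.002, -2.348]
force: [0.0, -0.5, 1.3]
width: 0.0
```

```bash
python3 look.py w16;python3 f2.py
```

```text
20.575 [592.9 -24.4 300.8] [ 3.140e+00 -2.000e-03 -2.348e+00] [ 0.  -0.5  1.3]
cover 0.76 [318. 174.] [568. -50. 187.] 
key 0.71 [251. 234.] [634. -51. 164.] 
grip 0.93 [441.  61.] [468. -46. 171.] 
boss_top 0.89 [319. 185.] [573. -45. 188.] 
post_a 0.97 [172. 168.] [ 632. -118.  179.] [ 638.5 -120.1]
post_a 0.72 [453. 189.] [514.  18. 178.] [512.6  24.7]
dog_a_pin 0.92 [151. 212.] [ 656. -107.  196.] [ 662.  -108.6]
plane z at axis 161.0 tilt 0.035 up dir 18.0 17934
flange [574.3 -46.9] 117 res 0.74 160.8
brass line dir -0.2 396
boss top [573.  -47.9 186.7] 186.8
```

View pics/w16.png

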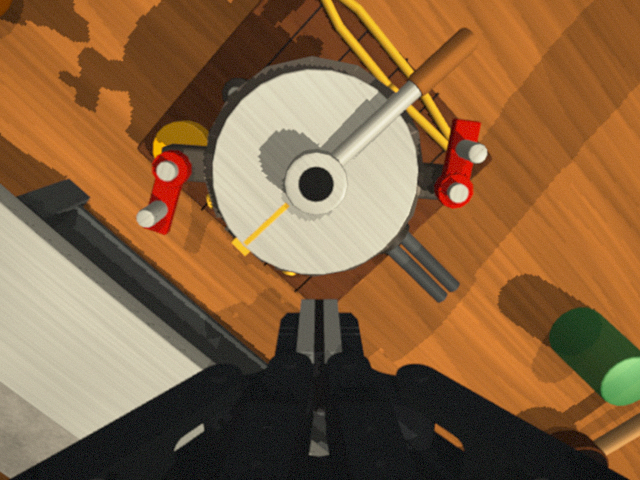

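Emit:
{"op": "drive_tool", "data": {"deltas": "0.015 -0.002 0.03 0 0; 0.0295 -0.003 0.06 0 0; 0.0295 -0.003 0.09 0 0; 0.0295 -0.003 0.104 0 0; 0.0295 -0.003 0.108 0 0; 0.0295 -0.003 0.111 0 0; 0.0295 -0.003 0.113 0 0; 0.0295 -0.003 0.115 0 0; 0.0295 -0.003 0.116 0 0"}}

```text
clock: 22.15
eef_pos: [576.6, -46.8, 185.9]
tool_rot: [-3.141, 0.001, -2.347]
force: [0.2, 0.7, 3.7]
width: -0.0
```

Emit:
{"op": "drive_tool", "data": {"deltas": "0 0 0.001 0 0; 0 0 0.002 0 0; 0 0 0.003 0 0; 0 0 0.004 0 0; 0 0 0.004 0 0"}}

```text
clock: 22.78
eef_pos: [576.6, -46.8, 184.0]
tool_rot: [-3.14, 0.002, -2.347]
force: [-4.1, 0.7, 18.9]
width: -0.3
```

Emit:
{"op": "drive_tool", "data": {"deltas": "0 0 0.001 0 0; 0 0 0.002 0 0; 0 0 0.002 0 0; 0 0 0.002 0 0"}}

```text
clock: 23.28
eef_pos: [576.7, -46.8, 184.0]
tool_rot: [-3.139, 0.002, -2.348]
force: [-8.3, 1.4, 33.5]
width: 0.5
```

Rigid at 184.0 now, so it's home. Retreat to the viewing pose.

Emit:
{"op": "drive_tool", "data": {"deltas": "0 0 -0.01 0 0; 0 0 -0.04 0 0; -0.01 0 -0.09 0 0; -0.03 0 -0.122 0 0; -0.03 0 -0.122 0 0; -0.03 0 -0.122 0 0"}}

```text
clock: 24.02
eef_pos: [595.7, -26.2, 299.9]
tool_rot: [3.14, -0.003, -2.348]
force: [-1.1, -0.4, -1.0]
width: 0.1
```

```bash
python3 look.py w17;python3 f2.py; python3 f1.py 158 | grep -E "^[ab] "; python3 sc.py s17
```

```text
24.025 [595.7 -26.2 299.9] [ 3.140e+00 -3.000e-03 -2.348e+00] [-1.1 -0.4 -1. ]
notch 0.33 [583. 330.] [498. 301.  37.] [509.8 193.6]
cover 0.84 [324. 172.] [567. -50. 185.] 
cover 0.46 [188. 147.] [ 626. -124.  148.] 
key 0.59 [258. 230.] [632. -51. 159.] 
grip 0.81 [448.  61.] [468. -45. 173.] 
grip 0.61 [319. 183.] [574. -47. 184.] 
boss_top 0.92 [322. 183.] [573. -46. 184.] 
post_a 0.78 [459. 189.] [514.  19. 178.] [512.   25.3]
post_a 0.56 [177. 170.] [ 634. -116.  178.] [ 639.9 -118.2]
dog_a_pin 0.76 [158. 211.] [ 656. -106.  194.] [ 660.5 -107.4]
plane z at axis 158.3 tilt 0.004 up dir 178.0 17589
flange [573.6 -47. ] 117 res 0.71 158.1
brass line dir 0.1 257
boss top [573.2 -47.7 184.1] 184.1
a 172 275 [171. 170.] [ 635.9 -118.9  178.6] 178.6
a 188 271 [152. 217.] [ 660.6 -106.4  195.9] 196.4
b 172 247 [463. 192.] [513.1  22.2 178.6] 178.6
b 188 260 [483. 152.] [491.5   4.5 196.4] 196.4
```

View pics/s17.png

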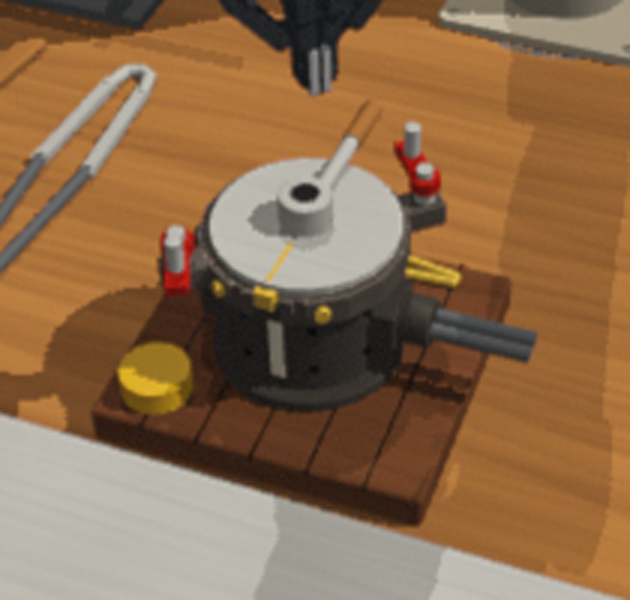

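Emit:
{"op": "drive_tool", "data": {"deltas": "0 -0.02 0 10 0; 0 -0.04 0 20 0; 0 -0.06 0 30.5 0; 0 -0.08 0 41 0; 0 -0.1 0 51.5 0; 0 -0.126 0 62 0; -0.0046 -0.1264 0 72.5 0; -0.0046 -0.1264 0 83 0; -0.0046 -0.1264 0 93.5 0; -0.0046 -0.1264 0 104 0; -0.0046 -0.1264 0 114.5 0; -0.0046 -0.1264 0 125 0"}}

```text
clock: 26.02
eef_pos: [690.3, -110.7, 301.2]
tool_rot: [-3.141, -0.0, 1.748]
force: [-0.6, -0.7, 0.5]
width: -0.1
```

Emit:
{"op": "drive_tool", "data": {"deltas": "0 0 0.03 10 0; 0 0 0.06 20.5 0; 0 0 0.08 20.5 0; 0 0 0.08 20.5 0; 0 0 0.08 20.5 0"}}

```text
clock: 26.65
eef_pos: [690.9, -111.2, 222.3]
tool_rot: [3.14, 0.0, 1.396]
force: [0.4, -0.3, 0.8]
width: -0.3
```

```bash
python3 - <<'E'
from h import *
s=ctrl.read_state(); print(np.round(s["qpos"],2),np.round(s["force"],1),np.round(s["eef_pos"],1),np.degrees(s["tool_rot"][2]))
p=imaging.get_image("wrist"); save(p,"w18")
E
```

```text
[-0.19  0.79  0.61  1.38 -0.47  1.12  0.31] [ 0.4 -0.3  0.8] [ 690.9 -111.2  222.3] 80.0134434522818
```

View pics/w18.png

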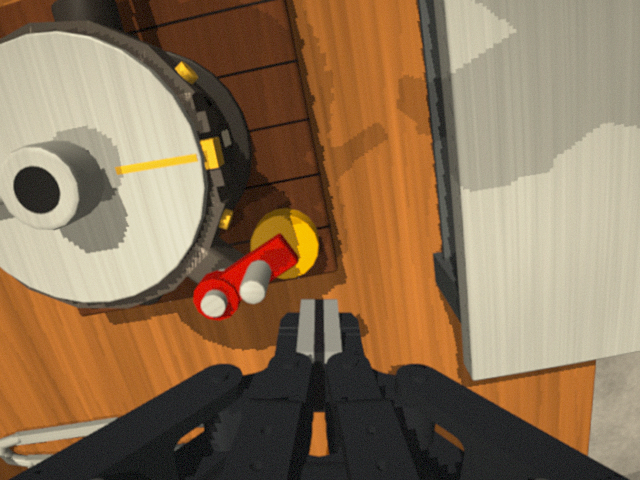

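```bash
cat > wp.py <<'E'
from h import *
import sys
px,py,nd,d,r=map(float,sys.argv[1:6]); angs=[float(a) for a in sys.argv[6:]]
s=ctrl.read_state(); x0=np.array(s["eef_pos"]); y=s["tool_rot"][2]
T=np.array([[np.cos(y),np.sin(y)],[np.sin(y),-np.cos(y)]])
n=np.array([np.cos(np.radians(nd)),np.sin(np.radians(nd))])
for a in angs:
    t=np.array([px,py])+r*np.array([np.cos(np.radians(a)),np.sin(np.radians(a))])-n*d
    print(a,t.round(1),(T.T@(t-x0[:2])).round(1),x0[2])
E
python3 wp.py 635.8 -118.8 170 14 28 26.6 36 46 56 66 76 86 96 106 116 123 129
```

```text
26.6 [ 674.6 -108.7] [ -0.3 -16.6] 222.6281720300131
36.0 [ 672.2 -104.8] [  3.2 -19.7] 222.6281720300131
46.0 [ 669.  -101.1] [  6.2 -23.5] 222.6281720300131
56.0 [665.2 -98. ] [  8.6 -27.7] 222.6281720300131
66.0 [661.  -95.7] [ 10.2 -32.3] 222.6281720300131
76.0 [656.4 -94.1] [ 11.  -37.2] 222.6281720300131
86.0 [651.5 -93.3] [ 10.9 -42. ] 222.6281720300131
96.0 [646.7 -93.4] [  9.9 -46.8] 222.6281720300131
106.0 [641.9 -94.3] [  8.2 -51.4] 222.6281720300131
116.0 [637.3 -96.1] [  5.7 -55.6] 222.6281720300131
123.0 [634.3 -97.7] [  3.5 -58.2] 222.6281720300131
129.0 [632.  -99.5] [  1.4 -60.2] 222.6281720300131
```

Emit:
{"op": "drive_tool", "data": {"deltas": "0 0 0.025 0 0; 0 0 0.04 0 0; 0 -0.009 0.04 0 0; -0.0003 -0.0166 0.04 0 0; 0.0032 -0.0197 0.04 0 0; 0.0062 -0.0235 0.04 0 0; 0.0086 -0.0277 0.04 0 0; 0.0102 -0.0323 0.04 0 0; 0.011 -0.0372 0.04 0 0; 0.0109 -0.042 0.04 0 0; 0.0109 -0.042 0.04 0 0"}}

```text
clock: 28.08
eef_pos: [649.6, -93.6, 181.2]
tool_rot: [-3.14, 0.001, 1.395]
force: [0.1, 0.1, -0.3]
width: 0.0
```

```bash
python3 - <<'E'
from h import *
p=imaging.get_image("wrist"); save(p,"w19")
E
```

```text
(no output)
```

View pics/w19.png

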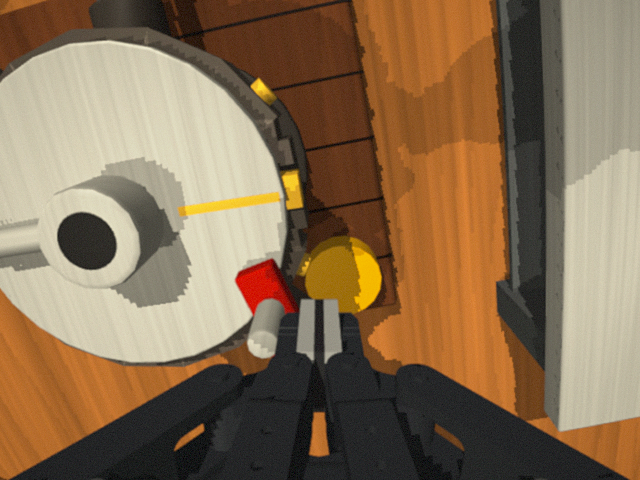

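Emit:
{"op": "drive_tool", "data": {"deltas": "-0.001 -0.0048 0 0 0; -0.0027 -0.0094 0 0 0; -0.004 -0.0115 0 0 0; -0.0052 -0.0136 0 0 0; -0.0074 -0.0162 0 0 0; -0.0095 -0.0182 0 0 0; -0.0095 -0.0182 0 0 0"}}

```text
clock: 29.0
eef_pos: [636.9, -96.5, 181.8]
tool_rot: [3.131, -0.003, 1.399]
force: [14.6, 1.1, -6.8]
width: 0.1
```

```bash
python3 - <<'E'
from h import *
p=imaging.get_image("wrist"); save(p,"w20")
E
```

```text
(no output)
```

View pics/w20.png

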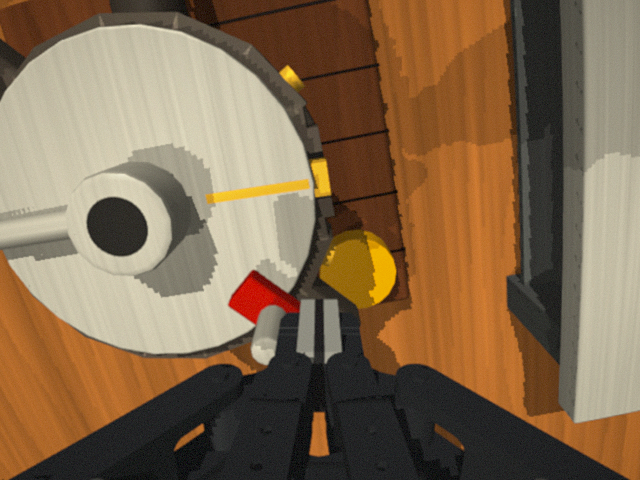

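Emit:
{"op": "drive_tool", "data": {"deltas": "0 0.015 0 0 0; 0 0.03 0 0 0; 0 0.03 -0.04 0 0; 0.0 -0.02 -0.1 0 0; -0.03 -0.06 -0.12 0 0; -0.03 -0.06 -0.12 0 0; -0.03 -0.06 -0.12 0 0"}}

```text
clock: 29.92
eef_pos: [566.5, -117.3, 301.4]
tool_rot: [-3.141, -0.002, 1.396]
force: [0.6, 0.5, -0.2]
width: 0.1
```

```bash
python3 look.py w21;python3 f2.py; python3 f1.py 158 | grep -E "^[ab] "
```

```text
29.925 [ 566.5 -117.3  301.4] [-3.141e+00 -2.000e-03  1.396e+00] [ 0.6  0.5 -0.2]
mouth 0.59 [417. 206.] [ 632. -115.  178.] [ 637.1 -123.2]
notch 0.72 [407.  96.] [637. -47. 160.] [638.6 -46.9]
cover 0.73 [316. 112.] [578. -46. 185.] 
key 0.66 [404.  98.] [635. -48. 159.] 
key 0.51 [147. 138.] [469. -43. 173.] 
grip 0.78 [148. 138.] [469. -42. 172.] 
boss_top 0.58 [314. 117.] [576. -48. 185.] 
post_a 0.75 [415. 202.] [ 632. -114.  174.] [ 634.2 -117.6]
dog_a_pin 0.77 [393. 187.] [615. -95. 197.] [617.3 -98.5]
plane z at axis 158.4 tilt 0.006 up dir -109.0 17631
flange [573.7 -47. ] 117 res 1.42 158.1
brass line dir 0.0 340
boss top [573.9 -46.6 184. ] 184.1
a 172 273 [424. 210.] [ 636.2 -118.6  178.5] 178.6
a 188 280 [397. 188.] [617.8 -96.7 196.1] 196.5
b 172 335 [186.  13.] [513.2  22.6 178.5] 178.5
b 188 290 [147.  49.] [491.7   4.9 196.4] 196.4
```

View pics/w21.png

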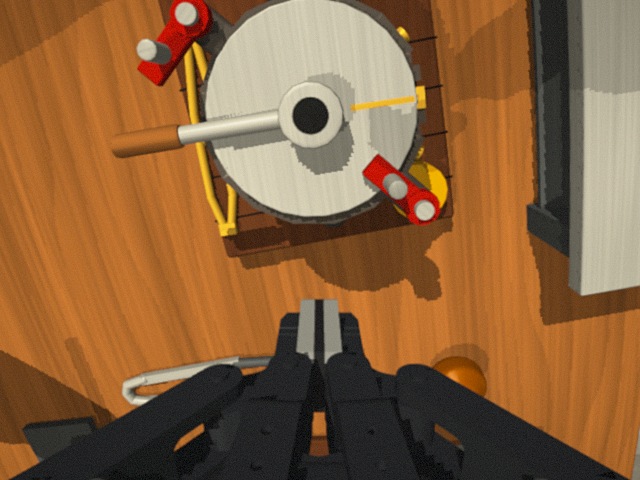

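```bash
python3 wp.py 513.1 22.3 -10 30 28 -140.7;python3 wp.py 513.1 22.3 -10 17 28 -140.7 -132 -122 -112 -102 -92 -82 -72 -62 -56 -51
```

```text
-140.7 [461.9   9.8] [ 107.7 -125.8] 300.7848999563291
-140.7 [474.7   7.5] [ 107.7 -112.8] 300.7848999563291
-132.0 [477.6   4.4] [ 105.2 -109.3] 300.7848999563291
-122.0 [481.5   1.5] [ 102.9 -105. ] 300.7848999563291
-112.0 [485.9  -0.7] [ 101.5 -100.3] 300.7848999563291
-102.0 [490.5  -2.1] [100.9 -95.5] 300.7848999563291
-92.0 [495.4  -2.7] [101.2 -90.6] 300.7848999563291
-82.0 [500.3  -2.5] [102.3 -85.8] 300.7848999563291
-72.0 [505.   -1.4] [104.2 -81.4] 300.7848999563291
-62.0 [5.095e+02 5.000e-01] [106.8 -77.3] 300.7848999563291
-56.0 [512.   2.] [108.7 -75. ] 300.7848999563291
-51.0 [514.    3.5] [110.5 -73.4] 300.7848999563291
```

Emit:
{"op": "drive_tool", "data": {"deltas": "0.04 -0.045 0 0 0; 0.08 -0.09 0 0 0; 0.1077 -0.1258 0.03 0 0; 0.1077 -0.1258 0.07 0 0; 0.1077 -0.1258 0.105 0 0; 0.1077 -0.1258 0.119 0 0; 0.1077 -0.1258 0.119 0 0"}}

```text
clock: 31.25
eef_pos: [461.8, 9.4, 182.0]
tool_rot: [-3.141, 0.001, 1.396]
force: [0.1, 0.8, 0.1]
width: 0.0
```

Emit:
{"op": "drive_tool", "data": {"deltas": "0 0.008 0 0 0; 0 0.013 0 0 0; -0.0025 0.0165 0 0 0; -0.0048 0.0208 0 0 0; -0.0062 0.0255 0 0 0; -0.0068 0.0303 0 0 0; -0.0065 0.0352 0 0 0; -0.0054 0.04 0 0 0; -0.0035 0.0444 0 0 0; -0.0009 0.0485 0 0 0; -0.0009 0.0485 0 0 0"}}

```text
clock: 32.62
eef_pos: [510.4, 0.9, 182.3]
tool_rot: [3.14, -0.0, 1.397]
force: [0.0, 0.2, -0.6]
width: -0.4
```

```bash
python3 - <<'E'
from h import *
p=imaging.get_image("wrist"); save(p,"w22")
E
```

```text
(no output)
```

View pics/w22.png

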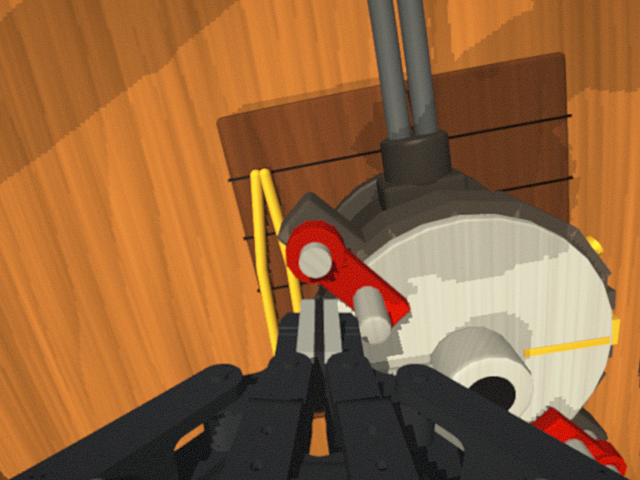

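Emit:
{"op": "drive_tool", "data": {"deltas": "0.001 0.002 0 0 0; 0.002 0.004 0 0 0; 0.003 0.005 0 0 0; 0.003 0.006 0 0 0"}}

```text
clock: 33.17
eef_pos: [512.2, 2.1, 181.8]
tool_rot: [-3.134, 0.0, 1.396]
force: [-9.7, -2.0, 5.8]
width: 0.1
```

Emit:
{"op": "drive_tool", "data": {"deltas": "-0.002 -0.015 0 0 0; -0.002 -0.03 0 0 0; -0.01 -0.03 -0.04 0 0; -0.06 -0.02 -0.1 0 0; -0.11 0.02 -0.12 0 0; -0.11 0.05 -0.12 0 0; -0.11 0.05 -0.12 0 0"}}

```text
clock: 34.05
eef_pos: [548.2, -116.5, 303.0]
tool_rot: [3.138, 0.001, 1.395]
force: [-0.8, -0.0, -0.8]
width: -0.1
```

```bash
python3 look.py w23;python3 f2.py; python3 f1.py 158 | grep -E "^[ab] "; python3 sc.py s23
```

```text
34.05 [ 548.2 -116.5  303. ] [3.138e+00 1.000e-03 1.395e+00] [-0.8 -0.  -0.8]
notch 0.92 [433.  91.] [637. -46. 159.] [639.4 -46.6]
notch 0.32 [421. 181.] [615. -95. 197.] [ 625.1 -105.9]
cover 0.93 [340. 107.] [575. -45. 184.] 
cover 0.55 [422. 179.] [616. -94. 196.] 
key 0.7 [226. 132.] [501. -48. 170.] 
key 0.59 [428.  94.] [634. -48. 159.] 
grip 0.78 [177. 138.] [470. -45. 173.] 
grip 0.31 [430. 182.] [620. -97. 197.] 
boss_top 0.86 [339. 109.] [574. -46. 184.] 
post_a 0.91 [225.  16.] [516.  19. 171.] [514.6  21.2]
post_a 0.89 [441. 200.] [ 632. -115.  174.] [ 635.1 -119.2]
dog_a_pin 0.65 [425. 182.] [617. -96. 197.] [619.9 -99.6]
dog_a_pin 0.17 [173. 134.] [468. -43. 174.] [471.9 -42.6]
plane z at axis 158.6 tilt 0.008 up dir -171.0 13497
flange [573.6 -47.1] 117 res 2.37 158.1
brass line dir -0.0 345
boss top [573.6 -46.4 184. ] 184.1
a 172 261 [450. 205.] [ 636.1 -118.5  178.6] 178.7
a 188 281 [425. 183.] [617.6 -96.8 195.9] 196.3
b 172 317 [215.   9.] [513.2  22.2 178.6] 178.5
b 188 318 [249.  35.] [531.5   1.6 196.5] 196.5
```

View pics/w23.png

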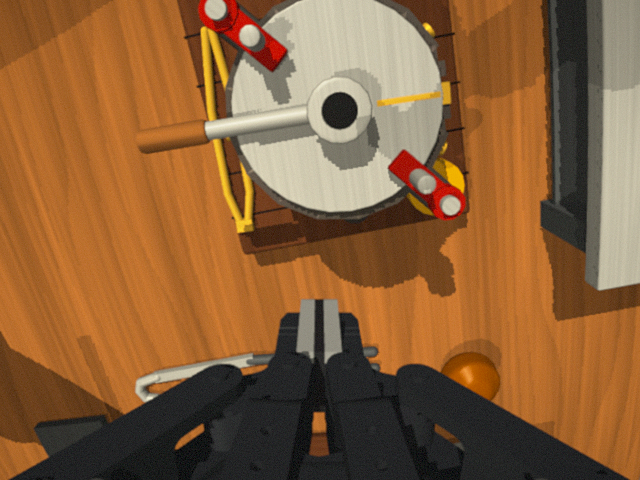

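View pics/s23.png

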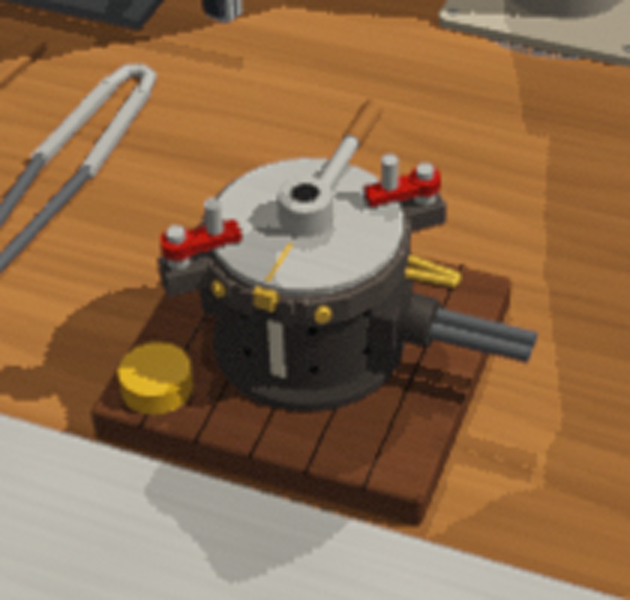

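Both dogs are closed (b's pin sits at −48.4°, against −48.9° for fully shut). The flange is level and the boss top is at 184 mm, so I'm handing the job in.

```bash
python3 -c "
from cell import ctrl
print(ctrl.finish_job())"
```

```text
the job is handed in; nothing more can be done
None
```

I closed the mould as asked and handed the job in at about 34 s; the interface gives no verdict.

- **Sliding the cover:** I gripped it by the boss, slid it about 27 mm to the mouth and let go. It dropped in with its origin about 6 mm above the rim and a tilt of 0.084 rad. I did not re-measure its height during the slide; only the gripper's height was tracked, and it did not rise.
- **Turning and pressing:** I pushed the handle clockwise about 71° until the key fell into the notch and the handle stopped at about 4.6 N. Then I pressed the boss, up to 33 N, until it would not go lower.
- **Dogs:** I pushed both dogs in by their pins until the force showed they had reached their stops.

**Last checks, from the wrist camera and depth:**

| Check | Measured |
|---|---|
| Boss top | 184.1 mm (184 is home) |
| Flange top | about 158.5 mm (158 is home) |
| Flange tilt | 0.008 rad, or 0.004 before the dogs covered part of it |
| Key direction | about 0°, against about 1° estimated for the notch |
| Dog a and dog b | both within about 1–2° of fully closed |
| Robot | clear of everything, about 100 mm above the pins |

- **Centring:** the fitted cover centre differs from my estimate of the mould axis by about 1 to 1.6 mm. That is within the camera's calibration error, and the fits were rougher than the earlier ones once the dogs covered part of the flange.
- **Other tools and glass:** none appears moved in the pictures. I did not measure them again at the end.

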